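# Set the timing pulley to its pointer

### The job

Two small toothed belt pulleys are mounted on bench stands. Turn the silver pulley on the stand with the red pointer until the black mark engraved on it faces the tip of the red pointer, then let go of it. Leave the black pulley on the other stand as it is.

Things in the scene. Friction and masses are not known exactly. Their poses are not given: they have to be found in the camera images.
- silver_pulley (a joint): angle (rad) of the silver pulley on its upright shaft: 0 when its black mark (a 6 mm wide line from the hub over the top face, down one tooth and across the foot flange) faces the red pointer; positive: mark lies counter-clockwise of the pointer seen from above. Starts at 0.5 to 1.25. Turns stiffly (0.08 N m friction, no spring), stays where left, stops near 3.1 either way.
- silver_pulley_top (a point): centre of the silver pulley's top face, on the shaft axis, 80 mm above the worktop. The toothed rim, a 60 mm cylinder to the fingers, reaches from 40 to 80 mm above the worktop and can be gripped across from above in any direction. Foot flange: 76 mm in diameter, its top 40 mm above the worktop. The shaft end stands 8 mm above the top face.
- stand_red_pointer_tip (a point): tip of the red pointer, fixed on the silver pulley's stand beside the foot flange: 40 mm from the shaft axis, 38 mm above the worktop. Pointer and its post, also red, reach 44 mm above the worktop and 64 mm out from the axis. The stand is bolted down; its grey base plate is 130 x 104 x 10 mm.
- dark_pulley_mark (a point): the white mark on the foot flange of the other pulley, 36 mm from its shaft axis, 40 mm above the worktop. That pulley is black, of the same size and stiffness, on a like stand with a blue pointer. To be left alone.
Not all that is in view belongs to the job. Leave any turquoise look-alike of the part that bears silver_pulley alone.

How it is judged:
By the outcome, as a careful person would: the job done as asked, in the order asked, and still so for the second after the job is handed in, with the robot touching nothing.
It also fails if it takes over 32 s, if anything falls off the work surface, if the arm or the gripper's body presses on something with over 40 N, if the wrist force passes 120 N, or if a joint passes its speed limit or range.

### The arm

A 7-joint arm with a two-finger parallel gripper is mounted at the origin on a cart in front of the work surface, level with it; the furniture and walls round the work are solid. World frame = base frame: x ahead of the robot, y to its left, z up, the work surface at z = 0. Lengths are in m, angles in rad, forces in N, time in s.
With the tool pointing down it reaches from about 0.4 to 0.85 m from the base axis. Payload 4.4 kg.
Tool frame: the origin (TCP) lies midway between the tips of the shut fingers; the grasp point (between the pads) lies r.grasp_offset behind it (r.grasp_offset is the distance from the TCP to the grasp point, in m); z points along the fingers, y is the direction in which the jaws open and shut (so a half turn about z gives the same grasp; the last joint's range is limited). The gripper opens to 94 mm and grips with 3 to 60 N. Pads are 16 mm wide; open, the fingers measure 119 mm over their backs; the gripper's body (75 mm by 177 mm) begins 78 mm behind the grasp point.
Start: joints at [1.204, 0.628, 0.038, 1.517, -0.027, 0.996, -0.02], TCP at [0.193, -0.621, 0.205] pointing down, gripper open.
Joint ranges: [-3.06, 3.06], [-0.37, 2.12], [-1.25, 1.32], [0.18, 2.47], [-1.1, 4.24], [0.23, 1.98], [-2.94, 2.94]. Speed limits (rad/s): [2.57, 2.57, 3.14, 3.14, 3.14, 3.14, 3.14].

### API

Orientations are given as [roll, pitch, yaw] about the fixed x, y, z axes, in that order (R = Rz(yaw) Ry(pitch) Rx(roll)).
In Python, from station import r gives the robot as it stands.
- The arm moves only by the shell command python3 -m handwheel 'ROWS' [FORCE]. ROWS is text: rows parted by semicolons, each of 5 numbers parted by spaces: the opening, from -1 (shut) to 1 (fully open), so that 0 is half open, then the shift along the world's x, y, z in units of 20 cm (1.0 is 20 cm), then the turn about the world's z in units of 90 degrees (1.0 is 90 degrees). In form: grip dx dy dz yaw; .... A call has 1 to 20 rows; each row is the pose to reach, as a shift and turn from the pose commanded when the call began; what a row does not reach only later rows make up. A row lasts 1/10 s, in which the tool goes at most 50 mm and 8.59 degrees, less where a joint would pass 70% of its speed; a pose out of reach is approached as far as the arm can. A call with a number of a shift or a turn outside -1 to 1 is refused whole. A call with a gripper value outside its range is refused whole. The fingers move at their own pace and stop on an object; FORCE is the grip in N (left out, the last holds). Time passes only in rows, so rows that repeat a pose let the fingers close. It gives the time, the measured TCP pose, the force and the opening at its end, in the units of the state.
- r.observe(): the state, without advancing time (a new reading comes with each control period).
- r.read_camera(name): name is "scene" or "side" or "wrist"; returns a dict with "pixels" (420x560x3 uint8, red, green, blue), "K" (3x3 intrinsics, pixels), "dist" ([k1, k2, p1, p2, k3] as OpenCV has them; the pictures are not rectified), "cam_to_world" (4x4, takes a point from camera to world coordinates); the wrist camera has in their place "T_tool_cam" (4x4, takes a point from camera to tool coordinates, whose origin is the TCP and whose axes are the flange's). Camera axes: x right, y down, z forward; pixel columns grow to the right and rows downward; lengths in m; the calibration is good to about 2 mm. A picture is of the moment at which its call begins: read the wrist's pose just before it. There is no depth.
- r.job_done(): hands the job in, once; it reports no verdict.
Trained networks look in a picture, given as the dict that the camera call returned (one of the last four; its "shot" number tells which), for a name from the list of things; names that differ only in an ending like _2 or _b are one class to them, and where a whole thing is asked for, a point or a joint stands for the part that bears it (a point fixed in the world has none). Each returns a list of dicts, best first, with "score" (0 to 1); they miss things now and then, are a little off and sometimes report something else, mostly with a low value. They report only what shows in the picture. A call takes as long as a camera call. They do not tell look-alikes from the thing itself.
- r.silhouettes(picture, target): "pixels" (420x560 bool, what is visible of it).
- r.landmark_of(picture, target): "location" ([x, y, z] in m, in the coordinates of the camera as it stood for that picture, good to about 4 mm: a listed point, or the origin of a listed thing).
The state is a dict: "t": time; "qpos": joint angles; "qd": joint speeds; "joint_efforts": joint torques, N m; "ee_pos": TCP position; "ee_rot": TCP orientation; "ft_force": force on the tool from outside, world axes, zero at the start; "moment": the same for the moment, N m; "gripper_width": opening from 0.0 (shut) to 1.0 (fully open).
Only numpy, scipy, OpenCV 4.12 (cv2) and the standard library are available. Lean on these libraries where they do the work, as an engineer would, in place of code of your own. Each camera call takes 0.05 s, during which the arm holds its last target.

## Working session

There is one attempt and no reset: what is moved stays moved. The work goes in short steps, Python scripts to look and compute and a shell command to move; the robot and the scene stay as the last step left them, time stands still between calls to the robot, and variables do not carry over. Pictures are saved under pics/ and viewed, and the job is handed in when it is done.

```bash
ls; mkdir -p pics
cat > h.py <<'E'
import numpy as np, cv2
from station import r
def save(p,n): cv2.imwrite('pics/'+n, cv2.cvtColor(p['pixels'],cv2.COLOR_RGB2BGR))
E
python3 - <<'E'
from h import *
import pickle
o=r.observe(); print(o['t'],o['ee_pos'],o['ee_rot'],o['gripper_width'],r.grasp_offset)
for c in ['scene','side','wrist']:
    p=r.read_camera(c); save(p,c+'0.png'); pickle.dump({k:v for k,v in p.items()},open(c+'0.pkl','wb'))
    for t in ['silver_pulley_top','stand_red_pointer_tip','dark_pulley_mark','silver_pulley']:
        for d in r.landmark_of(p,t):
            X=np.array(d['location']); 
            w=(p['cam_to_world']@np.r_[X,1])[:3] if 'cam_to_world' in p else X
            px=cv2.projectPoints(X.reshape(1,3),np.zeros(3),np.zeros(3),p['K'],np.array(p['dist']))[0].ravel()
            print(c,t,round(d['score'],2),w.round(4),px.round(0))
print(r.observe()['t'])
E
```

```text
pics
0.0 [ 0.19240823 -0.62017265  0.20458463] [-3.13975802e+00  6.73321228e-06  3.00751803e-01] 0.998545010822173 0.0188
scene silver_pulley_top 0.94 [ 0.5716 -0.1354  0.0808] [273. 178.]
scene silver_pulley_top 0.92 [0.369  0.24   0.0806] [258. 295.]
scene silver_pulley_top 0.7 [ 0.3959 -0.2405  0.0821] [355. 178.]
scene stand_red_pointer_tip 0.89 [ 0.3583 -0.2391  0.0402] [367. 197.]
scene stand_red_pointer_tip 0.78 [0.3342 0.2538 0.0379] [271. 328.]
scene stand_red_pointer_tip 0.64 [ 0.5358 -0.1361  0.0394] [285. 196.]
scene dark_pulley_mark 0.56 [0.5384 0.2034 0.0386] [194. 268.]Traceback (most recent call last):
  File "<stdin>", line 7, in <module>
ValueError: it knows: dark_pulley_mark, silver_pulley_top, stand_red_pointer_tip
```

Run:
```python
from h import *
import pickle
for c in ['side','wrist']:
    p=r.read_camera(c); save(p,c+'0.png'); pickle.dump({k:v for k,v in p.items()},open(c+'0.pkl','wb'))
    for t in ['silver_pulley_top','stand_red_pointer_tip','dark_pulley_mark']:
        for d in r.landmark_of(p,t):
            X=np.array(d['location']); 
            w=(p['cam_to_world']@np.r_[X,1])[:3] if 'cam_to_world' in p else X
            px=cv2.projectPoints(X.reshape(1,3),np.zeros(3),np.zeros(3),p['K'],np.array(p['dist']))[0].ravel()
            print(c,t,round(d['score'],2),w.round(4),px.round(0))
print(r.observe()['t'])
```

```text
side silver_pulley_top 0.95 [ 0.575  -0.1358  0.081 ] [350. 251.]
side silver_pulley_top 0.81 [0.367  0.2353 0.0817] [229. 185.]
side silver_pulley_top 0.66 [ 0.3947 -0.2404  0.0781] [258. 288.]
side stand_red_pointer_tip 0.94 [ 0.3545 -0.236   0.0434] [233. 306.]
side stand_red_pointer_tip 0.73 [ 0.536  -0.1318  0.0366] [327. 272.]
side stand_red_pointer_tip 0.72 [0.3287 0.252  0.0385] [214. 199.]
side dark_pulley_mark 0.76 [0.5409 0.2013 0.0369] [301. 204.]
0.6
```

View pics/scene0.png

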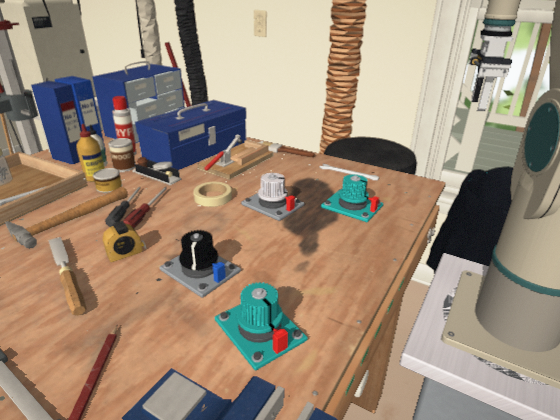

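View pics/side0.png

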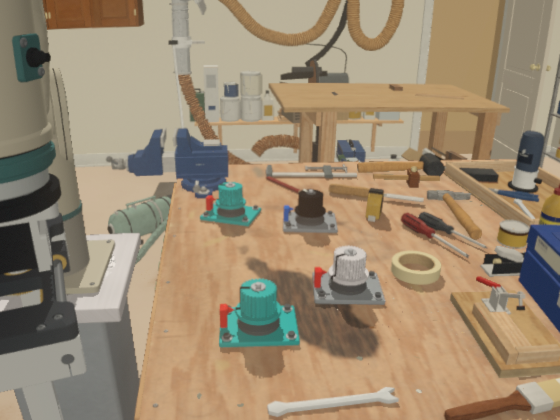

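The candidates are three pulleys with red pointers. In the scene view these are silver (273,178), turquoise (355,178) and turquoise (258,295). The silver one on the grey plate at (273,178) scene and (350,251) side fits the task, because turquoise ones are to be left alone. I'll confirm it with an enlarged crop.

Run:
```python
import cv2,numpy as np
a=cv2.imread('pics/scene0.png')[160:225,235:315]; b=cv2.imread('pics/side0.png')[235:310,300:390]
a=cv2.resize(a,(400,325),interpolation=cv2.INTER_CUBIC); b=cv2.resize(b,(390,325),interpolation=cv2.INTER_CUBIC)
cv2.imwrite('pics/crop0.png',np.hstack([a,b]))
```

```text
(no output)
```

View pics/crop0.png

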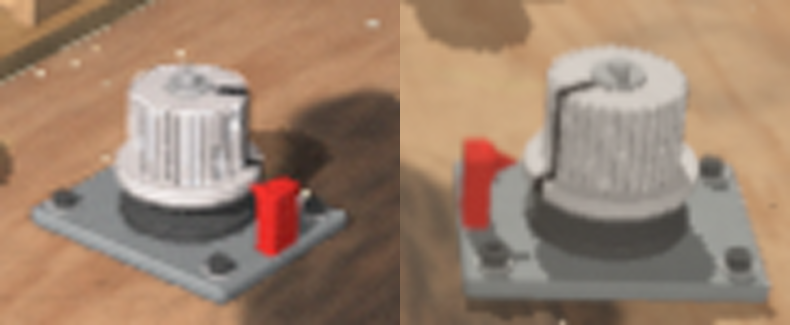

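View pics/wrist0.png

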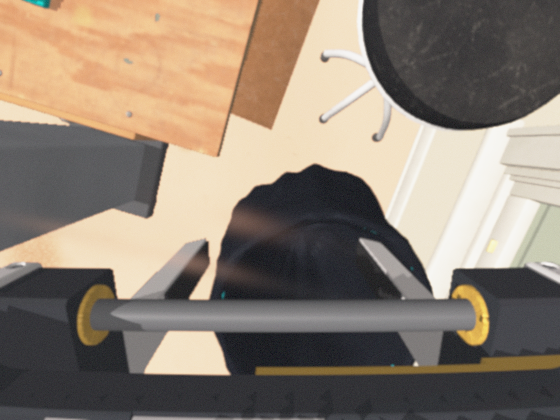

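The crop confirms it: a silver pulley with a black mark on a grey plate with a red pointer. I'll estimate the mark angle coarsely, and get the wrist camera geometry.

```bash
cat >> h.py <<'E'
def ray(p,px,T):
    u=cv2.undistortPoints(np.array(px,float).reshape(1,1,2),p['K'],np.array(p['dist'])).ravel()
    return T[:3,3],T[:3,:3]@np.r_[u,1]
def onz(p,px,z,T):
    o,d=ray(p,px,T); return o+d*(z-o[2])/d[2]
def tri(rs):
    A=0;b=0
    for o,d in rs:
        d=d/np.linalg.norm(d);M=np.eye(3)-np.outer(d,d);A=A+M;b=b+M@o
    return np.linalg.solve(A,b)
E
python3 - <<'E'
from h import *
import pickle
P={c:pickle.load(open(c+'0.pkl','rb')) for c in ['side','wrist']}
P['scene']=r.read_camera('scene')
pickle.dump(P['scene'],open('scene0.pkl','wb'))
T={c:P[c]['cam_to_world'] for c in ['scene','side']}
f=lambda a,b:tri([ray(P['scene'],a,T['scene']),ray(P['side'],b,T['side'])]).round(4)
print('cams',T['scene'][:3,3],T['side'][:3,3])
print('shaft',f((273,177),(350,251)),'tip',f((285.6,197.4),(326.8,272)),'flangemark',f((286.4,193),(332.8,277.7)),'topmark',f((284.6,178.6),(335.8,255.3)))
c=np.array([.573,-.1355])
for n,px,z in [('side',(335.8,255.3),.08),('side',(332.8,277.7),.04),('scene',(284.6,178.6),.08),('scene',(286.4,193),.04),('side',(326.8,272),.038),('scene',(285.6,197.4),.038)]:
    w=onz(P[n],px,z,T[n]); d=w[:2]-c; print(n,w.round(4),np.hypot(*d).round(4),np.degrees(np.arctan2(d[1],d[0])).round(1)%360)
print(P['wrist']['T_tool_cam'].round(3),P['wrist']['K'])
E
```

```text
cams [0.09539321 0.64277415 0.51959805] [ 0.33423992 -0.93902178  0.51522001]
shaft [ 0.5738 -0.1385  0.0819] tip [ 0.5335 -0.1339  0.0373] flangemark [ 0.5417 -0.1543  0.0374] topmark [ 0.5452 -0.1483  0.0803]
side [ 0.5458 -0.1472  0.08  ] 0.0296 203.4
side [ 0.5401 -0.159   0.04  ] 0.0405 215.5
scene [ 0.545  -0.1485  0.08  ] 0.0309 204.9
scene [ 0.5398 -0.1503  0.04  ] 0.0363 204.0
side [ 0.5343 -0.134   0.038 ] 0.0387 177.8
scene [ 0.5316 -0.1321  0.038 ] 0.0415 175.3
[[-0.001 -0.973 -0.232  0.068]
 [ 1.    -0.001  0.     0.   ]
 [-0.    -0.232  0.973 -0.18 ]
 [ 0.     0.     0.     1.   ]] [[297.92020744   0.         282.51287254]
 [  0.         297.92020744 215.3614215 ]
 [  0.           0.           1.        ]]
```

```bash
python3 -m handwheel '1 0.25 0.2 0 0; 1 0.4 0.4 0 0; 1 0.5 0.6 0 0; 1 0.63 0.8 0 0; 1 0.63 0.8 0 0' 20
```

```text
t: 1.15
ee_pos: [0.3237, -0.4543, 0.2056]
ee_rot: [-3.138, -0.004, 0.31]
ft_force: [-0.2, -0.4, 0.2]
gripper_width: 1.001
```

```bash
python3 -m handwheel '1 0.15 0.2 0 0; 1 0.3 0.4 0 0; 1 0.45 0.6 0 0; 1 0.63 0.8 0 0; 1 0.63 0.8 0 0; 1 0.63 0.8 0 0'
```

```text
t: 1.75
ee_pos: [0.4457, -0.2999, 0.2056]
ee_rot: [3.141, -0.0, 0.304]
ft_force: [-0.2, -1.0, -0.5]
gripper_width: 0.999
```

```bash
python3 -m handwheel '1 0.15 0.2 0 0; 1 0.3 0.4 0 0; 1 0.45 0.6 0 0; 1 0.64 0.82 -0.1 0; 1 0.64 0.82 -0.2 0; 1 0.64 0.82 -0.2 0; 1 0.64 0.82 -0.2 0; 1 0.64 0.82 -0.2 0'
python3 - <<'E'
from h import *
import pickle
o=r.observe(); p=r.read_camera('wrist'); save(p,'wrist1.png'); pickle.dump((o,p),open('w1.pkl','wb'))
print(o['ee_pos'],o['ee_rot'],o['qpos'])
from scipy.spatial.transform import Rotation as R
T=np.eye(4);T[:3,:3]=R.from_euler('xyz',o['ee_rot']).as_matrix();T[:3,3]=o['ee_pos'];T=T@p['T_tool_cam']
for t in ['silver_pulley_top','stand_red_pointer_tip']:
    for d in r.landmark_of(p,t):
        X=np.array(d['location']);print(t,d['score'],(T@np.r_[X,1])[:3].round(4),cv2.projectPoints(X.reshape(1,3),np.zeros(3),np.zeros(3),p['K'],np.array(p['dist']))[0].ravel().round(1))
E
```

```text
t: 2.55
ee_pos: [0.5719, -0.1402, 0.1665]
ee_rot: [3.14, -0.0, 0.296]
ft_force: [-0.2, -0.6, 1.2]
gripper_width: 1.001
[ 0.57192193 -0.14022688  0.16654688] [ 3.13960679e+00 -1.37692409e-04  2.96385776e-01] [ 0.1827856   0.58382733  0.01392134  1.73725839 -0.00819231  0.81951081
 -1.07442472]
silver_pulley_top 0.9 [ 0.5719 -0.1369  0.0805] [278.7 218.9]
stand_red_pointer_tip 0.81 [ 0.5352 -0.1317  0.0352] [264.9 238.7]
```

View pics/wrist1.png

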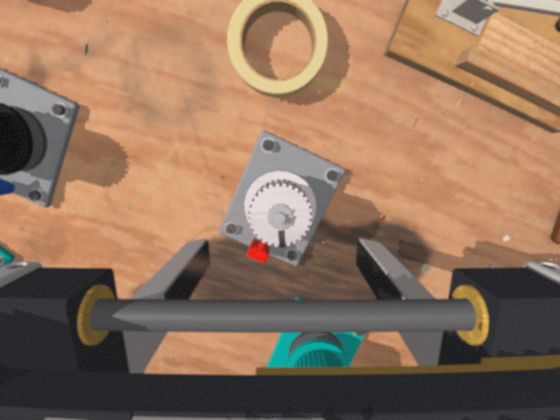

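The wrist view shows the silver pulley at about (281,210), its mark below it near (283,240), and the red pointer at (258,252), with nothing in the way. I'll enlarge it.

Run:
```python
import cv2
a=cv2.imread('pics/wrist1.png')[160:275,210:350]
cv2.imwrite('pics/crop1.png',cv2.resize(a,None,fx=5,fy=5,interpolation=cv2.INTER_CUBIC))
```

```text
(no output)
```

View pics/crop1.png

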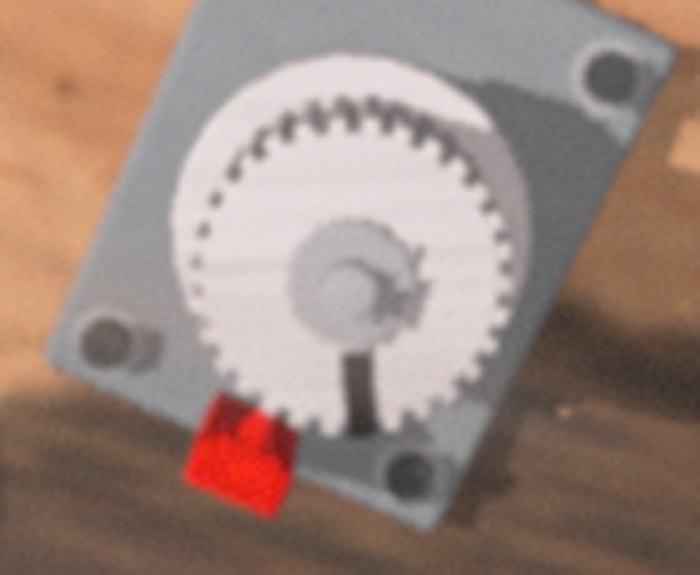

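```bash
cat >> h.py <<'E'
from scipy.spatial.transform import Rotation as R
def wT(o,p):
    T=np.eye(4);T[:3,:3]=R.from_euler('xyz',o['ee_rot']).as_matrix();T[:3,3]=o['ee_pos'];return T@p['T_tool_cam']
E
python3 - <<'E'
from h import *
import pickle
o,p=pickle.load(open('w1.pkl','rb'));T=wT(o,p)
w=lambda x,y,z:onz(p,(210+(x-2)/5,160+(y-2)/5),z,T)[:2]
ang=lambda d:np.degrees(np.arctan2(d[1],d[0])).round(1)%360
c=w(356,272,.08);print('c',c, w(356,437,.08)-c,w(512,272,.08)-c,w(200,272,.08)-c,w(356,105,.08)-c)
m1,m2=w(357,352,.08),w(362,432,.08);print('mark',ang(m2-m1),ang(m2-c),np.hypot(*(m2-c)))
A,B,C=w(48,362,.01),w(430,528,.01),w(672,48,.01)
print('plate',ang(B-A),np.hypot(*(B-A)),ang(B-C),np.hypot(*(B-C)), (A+C)/2)
print('post',ang(w(242,458,.044)-c),np.hypot(*(w(242,458,.044)-c)),)
o2=r.observe();print(r.read_camera('wrist')['shot'])
print('flange',w(172,225,.04),w(530,225,.04))
E
```

```text
c [ 0.57683489 -0.1374532 ] [-0.03059885 -0.00927444] [ 0.00833671 -0.02742258] [-0.00833267  0.0274135 ] [0.02936919 0.00890346]
mark 200.3 199.0 0.03099816301606745
plate 262.1 0.09968958663925331 172.2 0.12698089601665832 [ 0.57516301 -0.13687432]
post 170.4 0.055296172739915814
6
flange [ 0.56630612 -0.10018629] [ 0.5881494  -0.17202965]
```

```bash
python3 -m handwheel '1 0.013 0.017 -0.1 0; 1 0.013 0.017 -0.25 0; 1 0.013 0.017 -0.3 0; 1 0.013 0.017 -0.3 0; 1 0.013 0.017 -0.3 0'
```

```text
t: 3.25
ee_pos: [0.5757, -0.1339, 0.1063]
ee_rot: [3.141, -0.001, 0.3]
ft_force: [0.2, 0.3, 0.7]
gripper_width: 1.002
```

```bash
python3 -m handwheel '1 -0.005 -0.015 -0.1 0; 1 -0.005 -0.015 -0.2 0; 1 -0.005 -0.015 -0.29 0; 1 -0.005 -0.015 -0.29 0; 1 -0.005 -0.015 -0.29 0'; python3 -c "
from h import *
for i in range(3):
  o=r.observe();print(o['ee_pos'],o['ee_rot'],o['ft_force']);r.read_camera('wrist')
save(r.read_camera('side'),'side1.png')"
```

```text
t: 3.75
ee_pos: [0.575, -0.1367, 0.0486]
ee_rot: [3.141, -0.001, 0.301]
ft_force: [-0.3, -0.5, 0.6]
gripper_width: 0.995
[ 0.5750421  -0.13667569  0.04861557] [ 3.14082010e+00 -1.37669782e-03  3.00666320e-01] [-0.28758684 -0.54661579  0.61118629]
[ 0.57539635 -0.13672926  0.04898026] [ 3.14039383e+00 -2.18641604e-03  3.00613183e-01] [-0.13813632  1.01939674  0.35824945]
[ 0.575473   -0.13674353  0.04905004] [ 3.14023647e+00 -2.45862567e-03  3.00656600e-01] [-0.52660191 -0.38985393 -0.17206501]
```

View pics/side1.png

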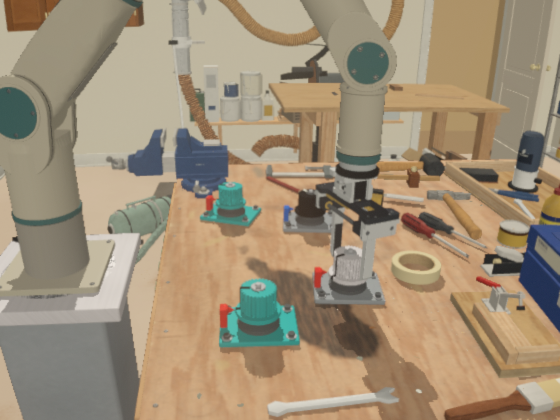

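The open fingers straddle the silver pulley (about (349,265)), clear of the pointer at (320,277). Closing now.

```bash
python3 -m handwheel '0.5 0 0 0 0; 0.2 0 0 0 0; -0.2 0 0 0 0; -0.2 0 0 0 0; -0.2 0 0 0 0; -0.2 0 0 0 0' 20
```

```text
t: 4.55
ee_pos: [0.5744, -0.137, 0.0475]
ee_rot: [3.141, -0.0, 0.3]
ft_force: [0.3, -1.5, -0.7]
gripper_width: 0.633
```

```bash
python3 -m handwheel '-0.2 0 0 0 -0.05; -0.2 0 0 0 -0.11; -0.2 0 0 0 -0.17; -0.2 0 0 0 -0.23; -0.2 0 0 0 -0.28; -0.2 0 0 0 -0.31; -0.2 0 0 0 -0.31; -0.2 0 0 0 -0.31; -0.2 0 0 0 -0.31'
python3 - <<'E'
from h import *
import pickle
o=r.observe(); p=r.read_camera('wrist'); save(p,'wrist2.png'); pickle.dump((o,p),open('w2.pkl','wb'))
print(o['ee_pos'],o['ee_rot'],o['ft_force'],o['moment'])
cv2.imwrite('pics/crop2.png',cv2.resize(cv2.imread('pics/wrist2.png')[160:310,190:370],None,fx=4,fy=4,interpolation=cv2.INTER_CUBIC))
E
```

```text
t: 5.45
ee_pos: [0.5744, -0.137, 0.0475]
ee_rot: [3.141, -0.001, -0.186]
ft_force: [1.2, -2.1, -1.5]
gripper_width: 0.633
[ 0.57440272 -0.13699378  0.04749777] [ 3.14111581e+00 -6.57344442e-04 -1.85791849e-01] [ 1.19362309 -2.14395036 -1.46448675] [-0.49680866 -0.17027542 -0.03993924]
```

View pics/crop2.png

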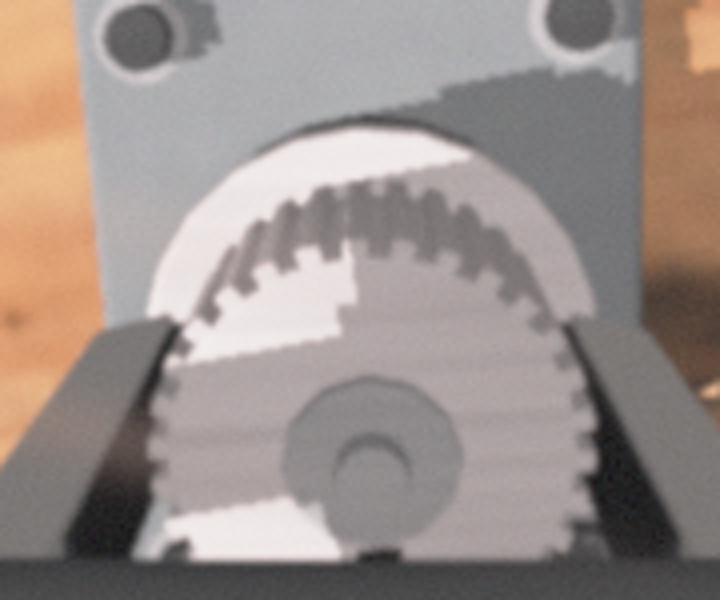

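It turned 0.486 rad with no sign of slipping. The mark's start shows just under the hub at the bottom edge of the crop (378,555). I'll let go, rise and check.

```bash
python3 -m handwheel '0.3 0 0 0 0; 1 0 0 0 0; 1 0 0 0 0; 1 0 0 0 0; 1 0 0 0 0; 1 0 0 0.15 0; 1 0 0 0.3 0; 1 0 0 0.45 0; 1 0 0 0.6 0; 1 0 0 0.6 0; 1 0 0 0.6 0'
python3 - <<'E'
from h import *
import pickle
r.read_camera('scene');o=r.observe(); p=r.read_camera('wrist'); save(p,'wrist3.png'); pickle.dump((o,p),open('w3.pkl','wb'))
print(o['ee_pos'],o['ee_rot'],o['ft_force'])
for n in ['scene','side']: save(r.read_camera(n),n+'3.png')
cv2.imwrite('pics/crop3.png',cv2.resize(cv2.imread('pics/wrist3.png')[160:275,210:350],None,fx=5,fy=5,interpolation=cv2.INTER_CUBIC))
a=cv2.imread('pics/scene3.png')[160:225,235:315]; b=cv2.imread('pics/side3.png')[235:310,300:390]
cv2.imwrite('pics/crop3b.png',np.hstack([cv2.resize(a,(400,325),interpolation=cv2.INTER_CUBIC),cv2.resize(b,(390,325),interpolation=cv2.INTER_CUBIC)]))
E
```

```text
t: 6.6
ee_pos: [0.5743, -0.1362, 0.1678]
ee_rot: [-3.141, -0.001, -0.186]
ft_force: [0.4, 0.5, -0.4]
gripper_width: 1.0
[ 0.57359291 -0.13601657  0.16685611] [-3.14132842e+00  1.17525886e-03 -1.85962300e-01] [0.92968575 0.59105141 0.32602376]
```

View pics/crop3.png

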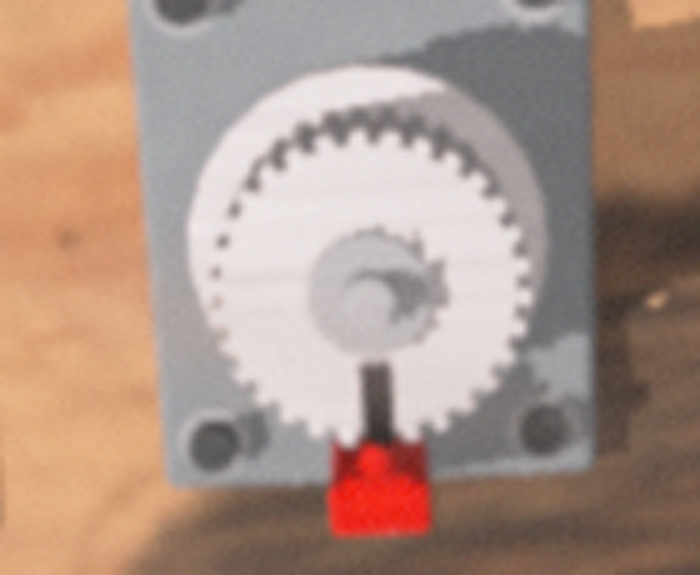

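View pics/crop3b.png

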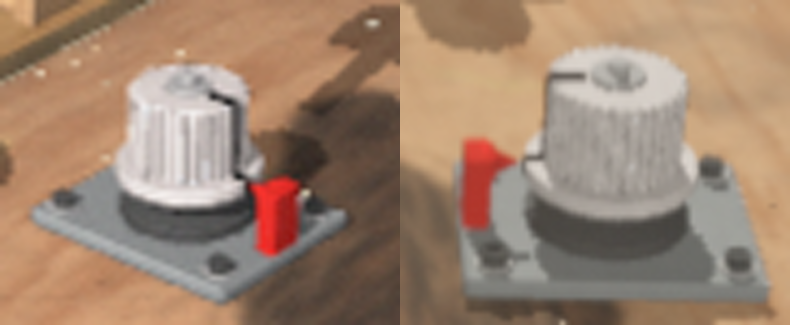

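The mark now faces the pointer closely in all three views. I'll measure the leftover angle precisely.

```bash
cat >> h.py <<'E'
def bird(p,T,z,c,half=.075,s=4000):
    n=int(2*half*s); g=np.linspace(half,-half,n)
    X,Y=np.meshgrid(g+c[1],g+c[0]) # cols: y decreasing, rows: x decreasing
    P=np.stack([Y.ravel(),X.ravel(),np.full(Y.size,z)],1)
    Ti=np.linalg.inv(T)
    uv=cv2.projectPoints(P,cv2.Rodrigues(Ti[:3,:3])[0],Ti[:3,3],p['K'],np.array(p['dist']))[0].reshape(n,n,2).astype(np.float32)
    return cv2.remap(p['pixels'],uv[...,0],uv[...,1],cv2.INTER_CUBIC),Y,X
E
cat > meas.py <<'E'
from h import *
import pickle,sys
o,p=pickle.load(open(sys.argv[1],'rb'));T=wT(o,p)
c0=(.575,-.1365)
ang=lambda d:np.degrees(np.arctan2(d[1],d[0]))%360
im8,Xg,Yg=bird(p,T,.08,c0); hsv=cv2.cvtColor(im8,cv2.COLOR_RGB2HSV)
rr=np.hypot(Xg-c0[0],Yg-c0[1]); aa=np.degrees(np.arctan2(Yg-c0[1],Xg-c0[0]))%360
dk=(hsv[...,2]<100)&(rr>.015)&(rr<.027)
q=np.c_[Xg[dk],Yg[dk]];m=q.mean(0);v=np.linalg.svd(q-m,full_matrices=False)[2][0]
if v@(m-c0)<0:v=-v
print('mark n',dk.sum(),'line dir',ang(v),'mean pt',m,'about c0',ang(m-c0))
# red: ring profile at z=.044 (pointer top)
im4,Xg,Yg=bird(p,T,.044,c0); h4=cv2.cvtColor(im4,cv2.COLOR_RGB2HSV)
rd=((h4[...,0]<8)|(h4[...,0]>172))&(h4[...,1]>190)&(h4[...,2]>80)
cs,_=cv2.findContours(rd.astype(np.uint8),cv2.RETR_EXTERNAL,cv2.CHAIN_APPROX_NONE);k=max(cs,key=cv2.contourArea)
msk=cv2.drawContours(np.zeros(rd.shape,np.uint8),[k],-1,1,-1)>0
q=np.c_[Xg[msk],Yg[msk]];print('red centroid',q.mean(0),'about c0',ang(q.mean(0)-c0),np.hypot(*(q.mean(0)-c0)))
print('red minAreaRect',cv2.minAreaRect(k))
im1,_,_=bird(p,T,.01,c0,half=.09)
im8b=np.hstack([cv2.resize(im8,(390,390)),cv2.resize(im1,(390,390))])
cv2.imwrite('pics/'+sys.argv[2],cv2.cvtColor(im8b,cv2.COLOR_RGB2BGR))
E
python3 meas.py w3.pkl bird3.png; python3 meas.py w1.pkl bird1.png
```

```text
mark n 630 line dir 172.80838781843624 mean pt [ 0.55335957 -0.13431898] about c0 174.24491779790324
red centroid [ 0.5212314  -0.12882841] about c0 171.8799603968465 0.054313131025457366
red minAreaRect ((270.2384948730469, 508.09234619140625), (85.08782196044922, 81.4908218383789), 7.125016689300537)
mark n 704 line dir 201.55467513691713 mean pt [ 0.55519924 -0.14460299] about c0 202.25567630156482
red centroid [ 0.52121463 -0.12847868] about c0 171.51766728558886 0.054380215830016745
red minAreaRect ((268.5440368652344, 509.2001647949219), (88.51478576660156, 80.52001953125), 6.766174793243408)
```

View pics/bird3.png

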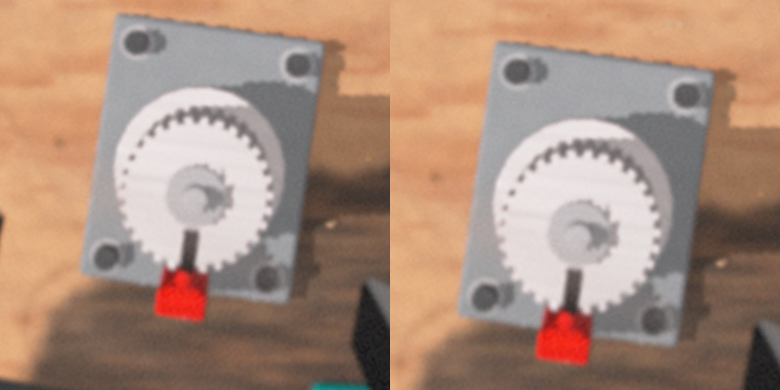

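The leftover is about 1–2.5°, depending on the method. A view from the pointer side will show the flange mark right against the pointer tip, so I'll move the camera there, staying high and clear.

```bash
python3 -m handwheel '1 -0.2 0.04 0 0; 1 -0.4 0.08 0 0; 1 -0.54 0.1 -0.08 0; 1 -0.54 0.1 -0.18 0; 1 -0.54 0.1 -0.18 0; 1 -0.54 0.1 -0.18 0; 1 -0.54 0.1 -0.18 0'
python3 - <<'E'
from h import *
import pickle
r.read_camera('scene');ims=[]
for i in range(4):
    o=r.observe(); p=r.read_camera('wrist'); ims.append(p['pixels'].astype(float)); print(o['ee_pos'],o['ee_rot'])
p['pixels']=np.mean(ims,0).round().astype(np.uint8)
save(p,'wrist4.png'); pickle.dump((o,p),open('w4.pkl','wb'))
cv2.imwrite('pics/crop4.png',cv2.resize(cv2.imread('pics/wrist4.png')[30:190,190:390],None,fx=3.7,fy=3.7,interpolation=cv2.INTER_CUBIC))
E
```

```text
t: 7.5
ee_pos: [0.4673, -0.1167, 0.1318]
ee_rot: [3.141, -0.001, -0.186]
ft_force: [0.2, 0.0, 0.3]
gripper_width: 1.001
[ 0.46729817 -0.11669217  0.13191795] [ 3.14144336e+00 -1.40239006e-03 -1.86110647e-01]
[ 0.46720819 -0.11665243  0.13195333] [ 3.14148893e+00 -1.44542746e-03 -1.86092558e-01]
[ 0.4670089  -0.11658808  0.13192488] [ 3.14153005e+00 -1.24120570e-03 -1.86134109e-01]
[ 0.46685508 -0.11656891  0.13188108] [ 3.14153357e+00 -1.08231676e-03 -1.86186736e-01]
```

View pics/crop4.png

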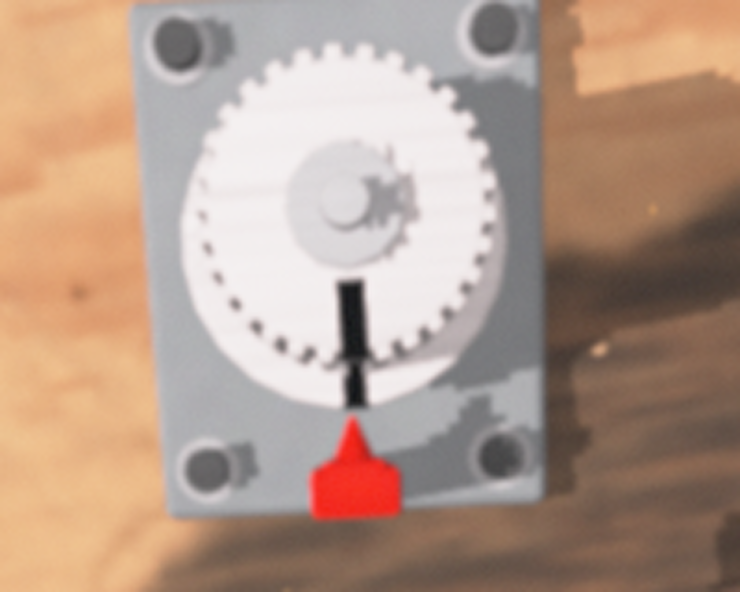

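From the pointer side, the mark on the flange ends at crop (356,405) and the pointer tip is at (352,418), so they nearly line up. I'll quantify it in a rectified view at z = 0.04.

Run:
```python
from h import *
import pickle
o,p=pickle.load(open('w4.pkl','rb'));T=wT(o,p);c0=np.array((.575,-.1365))
ang=lambda d:np.degrees(np.arctan2(d[1],d[0]))%360
im,X,Y=bird(p,T,.04,c0,half=.07,s=5000);h=cv2.cvtColor(im,cv2.COLOR_RGB2HSV);g=h[...,2]
# flange edge: fit circle r=.038 on white mask lower half
phi=np.radians(np.r_[np.arange(110,155),np.arange(188,215)]);pts=[]
rs=np.arange(.033,.043,.0001)
for a in phi:
    xs=c0[0]+rs*np.cos(a);ys=c0[1]+rs*np.sin(a)
    col=((c0[1]+.07-ys)*5000).astype(np.float32);row=((c0[0]+.07-xs)*5000).astype(np.float32)
    v=cv2.remap(g,col[None],row[None],cv2.INTER_LINEAR)[0].astype(float)
    v=cv2.GaussianBlur(v[None],(0,0),4)[0]; i=np.argmin(np.gradient(v)); 
    if np.gradient(v)[i]<-.8: pts.append((xs[i],ys[i]))
pts=np.array(pts)
from scipy.optimize import least_squares
s=least_squares(lambda q:np.hypot(pts[:,0]-q[0],pts[:,1]-q[1])-q[2],[*c0,.038],loss='soft_l1',f_scale=.0005);c=s.x[:2];print('flange fit',s.x,len(pts))
def band(z,lo,hi,kind,cc):
    im,X,Y=bird(p,T,z,c0,half=.07,s=5000);h=cv2.cvtColor(im,cv2.COLOR_RGB2HSV)
    d=np.hypot(X-cc[0],Y-cc[1]);a=np.degrees(np.arctan2(Y-cc[1],X-cc[0]))%360
    sel=(d>lo)&(d<hi)&(abs(a-173)<25)
    if kind=='k': w=np.clip(110-h[...,2].astype(float),0,None)
    else: w=(((h[...,0]<8)|(h[...,0]>172))&(h[...,1]>150)).astype(float)
    w=w*sel; return (w*a).sum()/w.sum(),(w>0).sum(), np.array([(w*X).sum(),(w*Y).sum()])/w.sum()
for cc in (c,c0,np.array([.5744,-.137])):
    print('c',cc.round(4));
    print(' flange mark',band(.04,.0335,.0365,'k',cc)); print(' tip',band(.038,.041,.045,'r',cc)); print(' post',band(.044,.050,.062,'r',cc)); print(' topmark',band(.08,.017,.028,'k',cc))
```

```text
flange fit [ 0.5752901  -0.13657339  0.03800049] 72
c [ 0.5753 -0.1366]
 flange mark (np.float64(174.155728288437), np.int64(329), array([ 0.54049578, -0.13301145]))
 tip (np.float64(172.39643005681864), np.int64(249), array([ 0.5321995, -0.13082  ]))
 post (np.float64(172.43435992269445), np.int64(5624), array([ 0.51950871, -0.12916434]))
 topmark (np.float64(174.56016770903233), np.int64(1284), array([ 0.55286392, -0.134428  ]))
c [ 0.575  -0.1365]
 flange mark (np.float64(174.22311406647717), np.int64(330), array([ 0.5401893 , -0.13297818]))
 tip (np.float64(172.44576517134925), np.int64(279), array([ 0.53200776, -0.13079759]))
 post (np.float64(172.46815886956207), np.int64(5719), array([ 0.51928875, -0.1291331 ]))
 topmark (np.float64(174.65284305959221), np.int64(1289), array([ 0.55252103, -0.13438806]))
c [ 0.5744 -0.137 ]
 flange mark (np.float64(173.294825355536), np.int64(332), array([ 0.53965537, -0.13291526]))
 tip (np.float64(171.65781708181592), np.int64(323), array([ 0.53156116, -0.13071744]))
 post (np.float64(171.90349667846775), np.int64(5864), array([ 0.51888775, -0.12910051]))
 topmark (np.float64(173.18970597941924), np.int64(1308), array([ 0.55195843, -0.13432352]))
```

The leftover is about +1.8° (0.03 rad), so I'll make one small correction: grip again and turn 1.8° clockwise.

```bash
python3 -m handwheel '1 0 0 0.1 0; 1 0.2 -0.04 0.18 0; 1 0.4 -0.08 0.18 0; 1 0.54 -0.1 0.1 0; 1 0.54 -0.1 0 0; 1 0.54 -0.1 -0.1 0; 1 0.54 -0.1 -0.1 0; 1 0.54 -0.1 -0.1 0; 1 0.54 -0.1 -0.1 0'
```

```text
t: 8.65
ee_pos: [0.575, -0.1367, 0.1127]
ee_rot: [3.141, -0.002, -0.186]
ft_force: [-0.3, -0.2, -0.5]
gripper_width: 1.004
```

```bash
python3 -m handwheel '1 0 0 -0.12 0; 1 0 0 -0.24 0; 1 0 0 -0.32 0; 1 0 0 -0.32 0; 1 0 0 -0.32 0; 0.5 0 0 -0.32 0; 0.2 0 0 -0.32 0; -0.2 0 0 -0.32 0; -0.2 0 0 -0.32 0; -0.2 0 0 -0.32 0; -0.2 0 0 -0.32 0; -0.2 0 0 -0.32 0' 20
```

```text
t: 9.85
ee_pos: [0.5743, -0.137, 0.0478]
ee_rot: [3.141, -0.0, -0.186]
ft_force: [-0.9, -1.8, 3.2]
gripper_width: 0.635
```

```bash
python3 -m handwheel '-0.2 0 0 0 -0.01; -0.2 0 0 0 -0.02; -0.2 0 0 0 -0.02; -0.2 0 0 0 -0.02; -0.2 0 0 0 -0.02; -0.2 0 0 0 -0.02'; python3 -m handwheel '0.3 0 0 0 0; 1 0 0 0 0; 1 0 0 0 0; 1 0 0 0 0; 1 0 0 0 0; 1 0 0 0.15 0; 1 0 0 0.3 0; 1 0 0 0.45 0; 1 -0.2 0.04 0.6 0; 1 -0.4 0.08 0.6 0; 1 -0.54 0.1 0.5 0; 1 -0.54 0.1 0.42 0; 1 -0.54 0.1 0.42 0; 1 -0.54 0.1 0.42 0; 1 -0.54 0.1 0.42 0'
python3 - <<'E'
from h import *
import pickle
r.read_camera('scene');ims=[]
for i in range(4):
    o=r.observe(); p=r.read_camera('wrist'); ims.append(p['pixels'].astype(float))
print(o['ee_pos'],o['ee_rot'])
p['pixels']=np.mean(ims,0).round().astype(np.uint8)
save(p,'wrist5.png'); pickle.dump((o,p),open('w5.pkl','wb'))
cv2.imwrite('pics/crop5.png',cv2.resize(cv2.imread('pics/wrist5.png')[30:190,190:390],None,fx=3.7,fy=3.7,interpolation=cv2.INTER_CUBIC))
T=wT(o,p);c0=np.array((.575,-.1365))
def band(z,lo,hi,kind,cc):
    im,X,Y=bird(p,T,z,c0,half=.07,s=5000);h=cv2.cvtColor(im,cv2.COLOR_RGB2HSV)
    d=np.hypot(X-cc[0],Y-cc[1]);a=np.degrees(np.arctan2(Y-cc[1],X-cc[0]))%360
    sel=(d>lo)&(d<hi)&(abs(a-173)<25)
    if kind=='k': w=np.clip(110-h[...,2].astype(float),0,None)
    else: w=(((h[...,0]<8)|(h[...,0]>172))&(h[...,1]>150)).astype(float)
    w=w*sel; return round((w*a).sum()/w.sum(),2),(w>0).sum()
for cc in (np.array([.5753,-.1366]),np.array([.5744,-.137])):
    print('flange',band(.04,.0335,.0365,'k',cc),'tip',band(.038,.041,.045,'r',cc),'post',band(.044,.050,.062,'r',cc),'top',band(.08,.017,.028,'k',cc))
for n in ['side','scene']: save(r.read_camera(n),n+'5.png')
E
```

```text
t: 10.45
ee_pos: [0.5743, -0.137, 0.0478]
ee_rot: [3.141, -0.001, -0.219]
ft_force: [-0.9, -3.1, 4.9]
gripper_width: 0.634
t: 11.95
ee_pos: [0.4675, -0.1167, 0.132]
ee_rot: [3.142, -0.002, -0.217]
ft_force: [-0.3, -1.4, -0.2]
gripper_width: 1.0
[ 0.46683541 -0.11658398  0.13181102] [ 3.14152620e+00 -9.97865627e-04 -2.17574315e-01]
flange (np.float64(172.3), np.int64(329)) tip (np.float64(172.4), np.int64(238)) post (np.float64(172.44), np.int64(5584)) top (np.float64(172.71), np.int64(1277))
flange (np.float64(171.45), np.int64(328)) tip (np.float64(171.69), np.int64(317)) post (np.float64(171.93), np.int64(5831)) top (np.float64(171.32), np.int64(1303))
```

View pics/crop5.png

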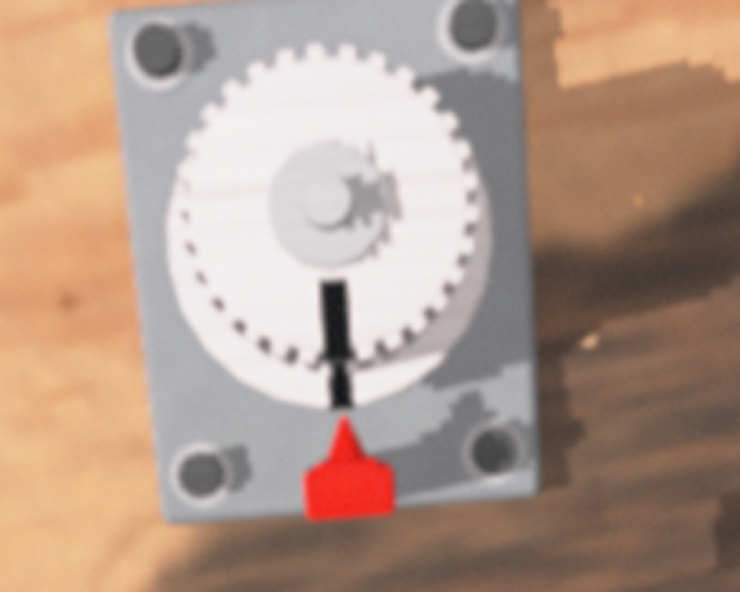

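View pics/side5.png

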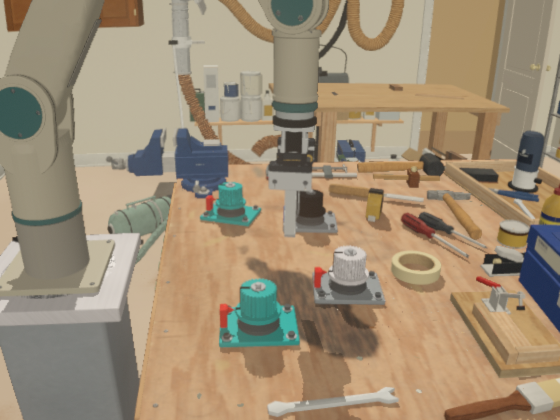

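The flange mark at 172.3° now matches the pointer tip at 172.4°, within 0.3°. The gripper hangs free in the air near (290,220) in the side view, and nothing else has moved. Handing in.

```bash
python3 -c "
from station import r
o=r.observe();print(o['t'],o['ft_force'],o['gripper_width']);print(r.job_done())"
```

```text
12.3 [-0.07750582 -0.39141962 -0.56994881] 1.0021461348017586
the job is handed in; nothing more can be done
None
```

The silver pulley's black mark now faces the tip of the red pointer. I let go of the pulley and handed the job in at 12.3 s, with the gripper open and touching nothing. I gripped it across the rim at 20 N and turned it 27.8° clockwise. A closer look from the pointer side showed about 1.8° left over, so I gripped again and turned it that much further.

- **Final alignment:** the wrist view gives the flange mark at 172.3°, the pointer tip at 172.4° and the mark on the top face at 172.7°, so they agree within about 0.3°. If I assume a slightly different shaft centre, they still agree within 0.6°.
- **Disagreement along the way:** after the first turn, my estimates of the leftover angle ran from about 1° to 2.8°. I used the pointer-side view because it depends least on where the shaft centre is assumed to be.
- **Everything else:** I never reached for the black pulley or the turquoise look-alikes, and the side view shows them as before. I checked that by eye only and did not measure the white mark again.

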